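# Free the ratchet and lower the bench magnifier over a fossil

### The arm

A 6-joint arm with a two-finger parallel gripper is mounted at the origin on the work surface. World frame = base frame: x ahead of the robot, y to its left, z up, the work surface at z = 0. Lengths are in m, angles in rad, forces in N, time in s.
With the tool pointing down it reaches from about 0.325 to 0.85 m from the base axis. Payload 15.5 kg.
Tool frame: the origin (TCP) lies at the very end of the fingers, on their centre line; the grasp point (between the pads) lies 19 mm behind it; z points along the fingers, y is the direction in which the jaws open and shut (so a half turn about z gives the same grasp; the last joint's range is limited). The gripper opens to 91 mm and grips with 3 to 60 N. Pads are 32 mm wide; open, the fingers measure 118 mm over their backs; the gripper's body (76 mm by 178 mm) begins 60 mm behind the grasp point.
Start: joints at [1.143, 0.494, 1.345, -0, 1.302, -0.096], TCP at [0.204, 0.591, 0.214] pointing down, gripper open.
Joint ranges: [-2.91, 2.91], [-0.82, 2.16], [0.22, 2.67], [-1.22, 4.37], [0.12, 2.79], [-3.08, 3.08]. Speed limits (rad/s): [1.89, 1.89, 2.57, 3.01, 3.01, 3.01].

### API

Orientations are given as a rotation vector (axis times angle).
In Python, from workcell import manip, optics gives the robot as it stands.
- The arm moves only by the tool servo_tool, never from a script. Its argument "series" is a list of rows, each an object of numbers: "x", "y", "z": the shift along the tool's x, y, z in mm; "ax", "ay", "az": the turn, a rotation vector about the tool's x, y, z in degrees; "claw": the opening, from -1 (shut) to 1 (fully open). In form: [{"x": .., "y": .., "z": .., "ax": .., "ay": .., "az": .., "claw": ..}, ...]. A call has 1 to 10 rows; each row is the pose to reach, as a shift and turn from the pose commanded when the call began, along the tool's axes at that moment; what a row does not reach only later rows make up. A row lasts 1/12 s, in which the tool goes at most 41.7 mm and 7.16 degrees, less where a joint would pass 70% of its speed; a pose out of reach is approached as far as the arm can. A call with a gripper value outside its range is refused whole. The fingers move at their own pace and stop on an object; the grip force is fixed at half the most. Time passes only in rows, so rows that repeat a pose let the fingers close. It gives the time, the measured TCP pose, the force and the opening at its end, in the units of the state.
- manip.sense(): the state, without advancing time (a new reading comes with each control period).
- optics.capture(name): name is "side" or "top"; returns a dict with "color" (400x640x3 uint8, red, green, blue), "z_map" (400x640 float32, m along the optical axis (not along the pixel's ray), 0 where there is no reading), "fovy" (degrees; the focal length in pixels is half the picture's height over the tangent of half this angle, whatever the lens; pixels are square), "cx", "cy" (the principal point, pixels), "world_from_camera" (4x4, takes a point from camera to world coordinates). Camera axes: x right, y down, z forward; pixel columns grow to the right and rows downward; lengths in m; the calibration is good to about 2 mm. A picture is of the moment at which its call begins.
- manip.sign_off(): hands the job in, once; it reports no verdict.
The state is a dict: "clock": time; "joint_positions": joint angles; "joint_velocities": joint speeds; "joint_efforts": joint torques, N m; "tcp_pos": TCP position; "tcp_rot": TCP orientation; "contact_force": force on the tool from outside, world axes, zero at the start; "wrist_torque": the same for the moment, N m; "grip_width": opening from 0.0 (shut) to 1.0 (fully open).
Only numpy, scipy, OpenCV 4.12 (cv2) and the standard library are available. Lean on these libraries where they do the work, as an engineer would, in place of code of your own. Each camera call takes 0.05 s, during which the arm holds its last target. There are 200 camera calls.

### The job

Lower the bench magnifier over the fossil block: press down the red thumb tab of its ratchet pawl until the pawl is fully free of the teeth, then push the lens arm down by its yellow bar until it is level, on its bottom stop. Do not force the arm down against the teeth or raise it first, leave the pawl free, and do not move the fossil or anything else on the bench.

Things in the scene. Friction and masses are not known exactly. Their poses are not given: they have to be found in the camera images.
- stand: The grey metal foot of the bench magnifier, bolted to the bench: base plate 240 x 120 x 18 mm with two pairs of upright cheeks. Origin on the bench surface directly below the lens arm's hinge; its z is up, its x axis points level along the direction in which the lens arm reaches out, its y is parallel to both hinge axes. The pawl stands on its -x side.
- hub (a point): Centre of the lens arm's hinge, 110 mm above the bench. A steel toothed wheel (55 mm radius over the teeth, 16 mm wide), fixed to the lens arm, turns about it.
- lens_hinge (a joint): Elevation of the lens arm above level, rad: 0 = level, on its bottom stop; it starts raised at 0.64 to 0.76. With the pawl in the teeth it cannot pass below 0.62 (or above about 0.78). The hinge is stiff: the arm stays where it is left and, with the pawl free, takes about 3 to 7 N of push down at the push bar. Do not raise it above 0.80.
- lens_arm: The moving lens arm: white bar, white magnifier ring (110 mm outside diameter, 22 mm thick, open lens in the middle) and yellow push bar, in one piece with the toothed wheel. This body's origin lies on the hinge (at the hub), its x runs out along the arm: ring centre at 180 mm, push bar at 250 mm.
- push_bar (a point): Centre of the yellow round cross bar at the free end of the lens head: 16 mm diameter, about 66 mm long, parallel to the hinge, 250 mm from the hub. As the arm swings it moves on an arc about the hub, down from about 270 mm to 110 mm above the bench, and outwards along the stand's x.
- pawl (a joint): Angle of the red ratchet pawl, rad: 0 = its nose is in the teeth, 0.35 = fully pressed, on its stop; the nose clears the teeth above 0.2. Pressing its thumb tab down turns it; takes about 2 N; it is stiff and stays where it is left (no spring).
- pawl_tab (a point): Centre of the top face of the red thumb tab (30 mm along the stand's x, 36 mm along y, 7 mm thick) at the tail of the pawl, on the far side of the hub from the lens. At rest 157 mm above the bench and 125 mm from the hub in the stand's -x; it goes down 20 mm when fully pressed, about a pivot 60 mm from it towards the hub, 150 mm above the bench.
- fossil: Plaster-jacketed fossil block, 85 x 85 x 58 mm, loose, standing under where the lens comes down; the lowered lens clears it by 40 mm. Origin: centre of its underside. Leave alone.
- brush: Loose brush lying on the bench near the stand. Leave alone.
- pick: Loose straight pick with a handle, lying near the stand. Leave alone.
- bottle: Loose amber bottle, 54 mm diameter, 115 mm tall, standing near the stand. Origin: centre of its underside. Leave alone.
- tray: Loose grey tray of bone fragments, 160 x 120 x 30 mm. Leave alone.
- bowl: Loose white bowl, 110 mm diameter, 50 mm tall. Leave alone.
- jar: Loose clear jar, 76 mm diameter, 85 mm tall. Leave alone.
- hammer: Loose hammer lying on the bench. Leave alone.

How it is judged:
On the way, in this order (a step that is already met when the one before it is completed fails the run):
1. the pawl is pressed free while the lens arm is still up (value of joint pawl above 0.24 rad and value of joint lens_hinge above 0.55 rad), for 0.2 s.
2. the lens arm is pushed down level (value of joint lens_hinge below 0.05 rad), for 0.2 s.
At the end, for the whole second after the job is handed in: The lens arm is level within 0.05 rad and at rest, the pawl is still free (above 0.2 rad), and the fossil and every loose thing is within 20 mm of where it started (value of joint lens_hinge below 0.05 rad and value of joint pawl above 0.2 rad and velocity of joint lens_hinge between -0.02 and 0.02 rad/s and distance of each of fossil, brush, pick, bottle, tray, bowl, jar, hammer from where it was at the start of the episode below 0.02 m); the robot touches nothing.
It fails at once if the lens arm was raised (above 0.80 rad) (value of joint lens_hinge above 0.8 rad).
It fails at once if the lens was forced (over 15 N) against the engaged pawl (value of joint pawl below 0.1 rad and contact force between the fingers and lens_arm above 15 N).
It fails at once if the fossil or another loose thing was moved, lifted or knocked (over 20 mm) (distance of any of fossil, brush, pick, bottle, tray, bowl, jar, hammer from where it was at the start of the episode above 0.02 m).
It also fails if it takes over 51 s, if anything falls off the work surface, if the arm or the gripper's body presses on something with over 40 N, if the wrist force passes 120 N, or if a joint passes its speed limit or range.

## Working session

There is one attempt and no reset: what is moved stays moved. The work goes in short steps, Python scripts to look and compute and a tool call to move; the robot and the scene stay as the last step left them, time stands still between calls to the robot, and variables do not carry over. Pictures are saved under pics/ and viewed, about 8 in all and at most 12, crops included, and the job is handed in when it is done.

Besides the shell and the picture viewer there is one more tool, called after "Emit:" as a command line: name --argument value ..., lists and objects as JSON in quotes. servo_tool: Moves the arm, as the interface text tells. Its arguments: {"type":"object","properties":{"series":{"type":"array","items":{"type":"object","properties":{"x":{"type":"number"},"y":{"type":"number"},"z":{"type":"number"},"ax":{"type":"number"},"ay":{"type":"number"},"az":{"type":"number"},"claw":{"type":"number"}}}}},"required":["series"]}

```bash
mkdir -p pics; cat > h.py <<'E'
import numpy as np,cv2
from workcell import manip,optics
def cap(n,f=None):
    d=optics.capture(n)
    if f: cv2.imwrite('pics/'+f,d['color'][...,::-1])
    z=d['z_map'];h,w=z.shape;F=h/2/np.tan(np.radians(d['fovy'])/2)
    u,v=np.meshgrid(np.arange(w),np.arange(h))
    P=np.stack([(u-d['cx'])/F*z,(v-d['cy'])/F*z,z,np.ones_like(z)],-1)@np.array(d['world_from_camera']).T
    P=P[...,:3]; P[z==0]=np.nan
    return d,P
def masks(c):
    hsv=cv2.cvtColor(c,cv2.COLOR_RGB2HSV);H,S,V=[hsv[...,i].astype(int) for i in range(3)]
    return dict(red=((H<7)|(H>173))&(S>150)&(V>80), yellow=(H>20)&(H<35)&(S>140)&(V>100))
E
python3 - <<'E'
from h import *
print(manip.sense())
for n in('side','top'):
    d,P=cap(n,n+'1.png')
    print(n,d['fovy'],np.array(d['world_from_camera']).round(3).tolist())
    for k,m in masks(d['color']).items():
        c,l,s,ce=cv2.connectedComponentsWithStats(m.astype('uint8'))
        for i in range(1,c):
            if s[i,4]>25:
                p=P[l==i];p=p[~np.isnan(p[:,0])]
                print(k,s[i],np.nanmedian(p,0).round(3),np.percentile(p,[3,97],axis=0).round(3).tolist())
E
```

```text
{'clock': 0.0, 'joint_positions': array([ 1.14250743e+00,  4.94186101e-01,  1.34612383e+00, -3.51065656e-05,
        1.30250233e+00, -9.55002478e-02]), 'joint_velocities': array([ 1.57035822e-03, -1.86583650e-03,  9.14100361e-04, -1.29277777e-04,
       -2.79889843e-05, -6.06783566e-04]), 'joint_efforts': array([-3.29367867e-04, -8.78808904e+01, -3.81879401e+01,  7.06482399e-02,
        5.31585293e-02, -1.66831496e-04]), 'tcp_pos': array([0.20402532, 0.59036017, 0.21333893]), 'tcp_rot': array([-5.20272894e-01, -3.09792487e+00,  1.86403701e-03]), 'contact_force': array([ 0.38462344, -0.02243893,  0.55517075]), 'wrist_torque': array([ 0.01395469, -0.00565367, -0.0258344 ]), 'grip_width': 0.9991421811167777}
side 44.51815411126292 [[0.987, -0.121, 0.109, 0.398], [-0.162, -0.756, 0.635, -0.826], [0.005, -0.644, -0.765, 1.059], [0.0, 0.0, 0.0, 1.0]]
red [302 103  26  26 188] [0.547 0.232 0.159] [[0.522, 0.165, 0.153], [0.571, 0.276, 0.167]]
red [361 152  15  14 106] [0.699 0.165 0.023] [[0.685, 0.14, 0.014], [0.713, 0.188, 0.029]]
yellow [353 141  25  14 147] [ 0.626 -0.042  0.275] [[0.599, -0.052, 0.269], [0.655, -0.03, 0.279]]
top 44.86192767873121 [[-0.043, -0.975, 0.22, 0.272], [-0.999, 0.042, -0.01, -0.046], [0.0, -0.22, -0.975, 1.252], [0.0, 0.0, 0.0, 1.0]]
red [214 139  37  19 314] [0.694 0.186 0.024] [[0.675, 0.142, 0.017], [0.714, 0.231, 0.03]]
red [180 178  55  28 422] [0.546 0.241 0.16 ] [[0.52, 0.162, 0.154], [0.568, 0.277, 0.168]]
yellow [309 124  15  27 190] [ 0.625 -0.039  0.277] [[0.598, -0.051, 0.272], [0.653, -0.027, 0.281]]
```

View pics/side1.png

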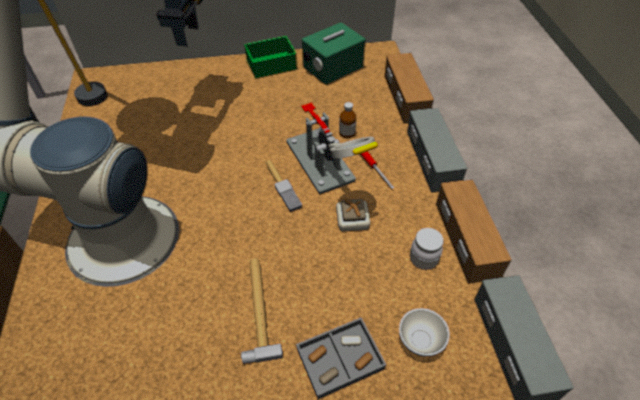

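View pics/top1.png

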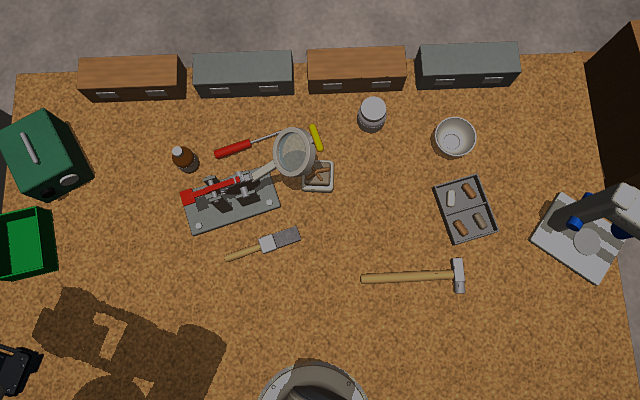

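The side view shows the tab at about (308,107) and the yellow bar at (366,147). The top view has the tab at (188,197), the bar at (316,138), and the fossil under the lens at (318,176). The bottle and pick lie beside the stand. Next I fit the stand frame from the bar and tab.

```bash
cat >> h.py <<'E'
from scipy.spatial.transform import Rotation as R
def totool(p):
    s=manip.sense(); return (R.from_rotvec(s['tcp_rot']).inv().apply(np.array(p)-s['tcp_pos'])*1000).round(1)
E
python3 - <<'E'
from h import *
d,P=cap('top'); m=masks(d['color'])
good=~np.isnan(P[...,0])
y=P[m['yellow']&good&(P[...,2]>.2)]
r=P[m['red']&good&(P[...,2]>.13)]
yr=cv2.minAreaRect(y[:,:2].astype('float32')*1000); print('bar rect',yr,np.median(y[:,2]),y[:,2].max())
bar=np.array(yr[0])/1000
rr=cv2.minAreaRect(r[:,:2].astype('float32')*1000);print('pawl',rr)
t=r[r[:,1]>.2]
c=np.array(rr[0])/1000
u=(bar-c)/np.linalg.norm(bar-c)
for _ in range(3):
    s=(r[:,:2]-bar)@-u
    tab=r[s>s.max()-.032]; tr=cv2.minAreaRect(tab[:,:2].astype('float32')*1000)
    tc=np.array(tr[0])/1000; u=(bar-tc)/np.linalg.norm(bar-tc)
print('tab',tr,np.median(tab[:,2]),'u',u,'dist',np.linalg.norm(bar-tc))
hub=tc+.125*u; print('hub',hub,'bar dist',np.linalg.norm(bar-hub))
print('above tab',totool([*tc,.175]),'above bar',totool([*bar,.31]))
print(R.from_rotvec(manip.sense()['tcp_rot']).as_matrix().round(3))
print('u in tool',R.from_rotvec(manip.sense()['tcp_rot']).inv().apply([*u,0]))
E
```

```text
bar rect ((626.021240234375, -38.804325103759766), (62.063438415527344, 15.092316627502441), 16.868953704833984) 0.276616612770506 0.2818779708432253
pawl ((549.7902221679688, 211.1385040283203), (35.02450942993164, 140.7895965576172), 14.508951187133789)
tab ((536.0730590820312, 263.8570251464844), (35.076255798339844, 31.60628890991211), 15.139178276062012) 0.15813767558773617 u [ 0.28487651 -0.95856423] dist 0.31574446666238787
hub [0.57168262 0.1440365 ] bar dist 0.19074446666238787
above tab [-420.5 -200.2   38.6] above bar [-604.4 -457.   -96.2]
[[-0.945  0.327 -0.   ]
 [ 0.327  0.945 -0.001]
 [ 0.    -0.001 -1.   ]]
u in tool [-5.82400255e-01 -8.12901861e-01  7.12556384e-04]
```

Emit:
servo_tool --series '[{"x": -38, "y": -18, "z": 0, "claw": -1}, {"x": -76, "y": -36, "claw": -1}, {"x": -114, "y": -54, "claw": -1}, {"x": -150, "y": -71, "claw": -1}, {"x": -188, "y": -89, "claw": -1}, {"x": -225, "y": -107, "claw": -1}, {"x": -262, "y": -125, "claw": -1}, {"x": -300, "y": -143, "claw": -1}, {"x": -320, "y": -152, "claw": -1}, {"x": -320, "y": -152, "claw": -1}]'

```text
validation failed for argument at $.se...
```

Emit:
servo_tool --series '[{"x": -38, "y": -18, "z": 0, "ax": 0, "ay": 0, "az": 0, "claw": -1}, {"x": -76, "y": -36, "z": 0, "ax": 0, "ay": 0, "az": 0, "claw": -1}]'

```text
clock: 0.32
tcp_pos: [0.2631, 0.5324, 0.2135]
tcp_rot: [-0.515, -3.099, 0.0]
contact_force: [1.1, 0.4, -0.1]
grip_width: 0.886
```

Emit:
servo_tool --series '[{"x": -36, "y": -17, "z": 0, "ax": 0, "ay": 0, "az": 0, "claw": -1}, {"x": -72, "y": -34, "z": 0, "ax": 0, "ay": 0, "az": 0, "claw": -1}, {"x": -108, "y": -51, "z": 0, "ax": 0, "ay": 0, "az": 0, "claw": -1}, {"x": -144, "y": -68, "z": 0, "ax": 0, "ay": 0, "az": 0, "claw": -1}, {"x": -180, "y": -86, "z": 0, "ax": 0, "ay": 0, "az": 0, "claw": -1}, {"x": -216, "y": -103, "z": 0, "ax": 0, "ay": 0, "az": 0, "claw": -1}, {"x": -252, "y": -120, "z": 0, "ax": 0, "ay": 0, "az": 0, "claw": -1}, {"x": -288, "y": -137, "z": 0, "ax": 0, "ay": 0, "az": 0, "claw": -1}, {"x": -324, "y": -154, "z": 0, "ax": 0, "ay": 0, "az": 0, "claw": -1}, {"x": -344, "y": -164, "z": 0, "ax": 0, "ay": 0, "az": 0, "claw": -1}]'

```text
clock: 1.15
tcp_pos: [0.5378, 0.262, 0.2138]
tcp_rot: [0.523, 3.097, -0.001]
contact_force: [-0.6, -0.2, -0.6]
grip_width: 0.156
```

Emit:
servo_tool --series '[{"x": 0, "y": 0, "z": 8, "ax": 0, "ay": 0, "az": 0, "claw": -1}, {"x": 0, "y": 0, "z": 20, "ax": 0, "ay": 0, "az": 0, "claw": -1}, {"x": 0, "y": 0, "z": 32, "ax": 0, "ay": 0, "az": 0, "claw": -1}, {"x": 0, "y": 0, "z": 38, "ax": 0, "ay": 0, "az": 0, "claw": -1}, {"x": 0, "y": 0, "z": 38, "ax": 0, "ay": 0, "az": 0, "claw": -1}, {"x": 0, "y": 0, "z": 38, "ax": 0, "ay": 0, "az": 0, "claw": -1}]'

```text
clock: 1.65
tcp_pos: [0.5349, 0.2653, 0.1759]
tcp_rot: [-0.52, -3.098, 0.0]
contact_force: [-0.0, 1.2, 0.0]
grip_width: 0.005
```

```bash
python3 - <<'E'
from h import *
print(totool([.536,.264,.157]), manip.sense()['tcp_pos'],manip.sense()['grip_width'])
a,_=cap('side');b,_=cap('top')
f=lambda c,u,v:cv2.resize(c['color'][v-50:v+50,u-65:u+65],(390,300),interpolation=2)
cv2.imwrite('pics/2.png',np.hstack([f(a,315,110),f(b,200,190)])[...,::-1])
E
```

```text
[-1.4 -0.8 18.9] [0.53491361 0.26526527 0.1758591 ] 0.005250841603659026
```

View pics/2.png

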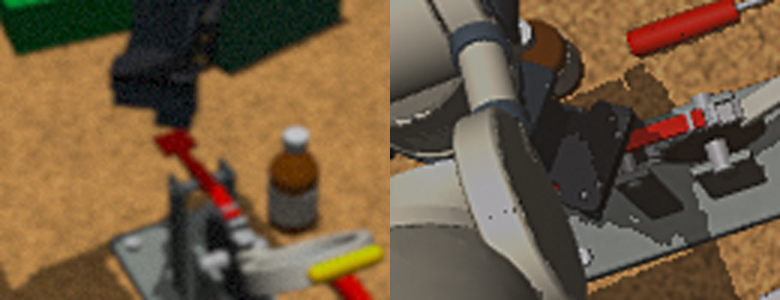

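The fingertips (left crop, 178,115) are directly above the tab (175,142). Next I press down slowly.

Emit:
servo_tool --series '[{"x": 0, "y": 0, "z": 10, "ax": 0, "ay": 0, "az": 0, "claw": -1}, {"x": 0, "y": 0, "z": 17, "ax": 0, "ay": 0, "az": 0, "claw": -1}, {"x": 0, "y": 0, "z": 20, "ax": 0, "ay": 0, "az": 0, "claw": -1}, {"x": 0, "y": 0, "z": 23, "ax": 0, "ay": 0, "az": 0, "claw": -1}, {"x": 0, "y": 0, "z": 26, "ax": 0, "ay": 0, "az": 0, "claw": -1}, {"x": 0, "y": 0, "z": 29, "ax": 0, "ay": 0, "az": 0, "claw": -1}, {"x": 0, "y": 0, "z": 32, "ax": 0, "ay": 0, "az": 0, "claw": -1}, {"x": 0, "y": 0, "z": 34, "ax": 0, "ay": 0, "az": 0, "claw": -1}, {"x": 0, "y": 0, "z": 36, "ax": 0, "ay": 0, "az": 0, "claw": -1}, {"x": 0, "y": 0, "z": 36, "ax": 0, "ay": 0, "az": 0, "claw": -1}]'

```text
clock: 2.58
tcp_pos: [0.5354, 0.2647, 0.14]
tcp_rot: [0.52, 3.098, -0.001]
contact_force: [-2.1, -3.1, 9.1]
grip_width: 0.005
```

Emit:
servo_tool --series '[{"x": 0, "y": 0, "z": 1, "ax": 0, "ay": 0, "az": 0, "claw": -1}, {"x": 0, "y": 0, "z": 2, "ax": 0, "ay": 0, "az": 0, "claw": -1}, {"x": 0, "y": 0, "z": 2, "ax": 0, "ay": 0, "az": 0, "claw": -1}, {"x": 0, "y": 0, "z": 2, "ax": 0, "ay": 0, "az": 0, "claw": -1}]'

```text
clock: 2.92
tcp_pos: [0.5357, 0.2647, 0.1392]
tcp_rot: [0.52, 3.097, 0.0]
contact_force: [-6.6, -6.5, 21.7]
grip_width: 0.004
```

Force has climbed to 22 N with no further motion, so the pawl is on its stop. I lift off straight up and check it.

Emit:
servo_tool --series '[{"x": 0, "y": 0, "z": -5, "ax": 0, "ay": 0, "az": 0, "claw": -1}, {"x": 0, "y": 0, "z": -20, "ax": 0, "ay": 0, "az": 0, "claw": -1}, {"x": 0, "y": 0, "z": -50, "ax": 0, "ay": 0, "az": 0, "claw": -1}, {"x": 0, "y": 0, "z": -85, "ax": 0, "ay": 0, "az": 0, "claw": -1}, {"x": 0, "y": 0, "z": -120, "ax": 0, "ay": 0, "az": 0, "claw": -1}, {"x": 0, "y": 0, "z": -150, "ax": 0, "ay": 0, "az": 0, "claw": -1}, {"x": 0, "y": 0, "z": -175, "ax": 0, "ay": 0, "az": 0, "claw": -1}, {"x": 0, "y": 0, "z": -185, "ax": 0, "ay": 0, "az": 0, "claw": -1}, {"x": 0, "y": 0, "z": -185, "ax": 0, "ay": 0, "az": 0, "claw": -1}]'

```text
clock: 3.67
tcp_pos: [0.5362, 0.2654, 0.3253]
tcp_rot: [0.52, 3.094, 0.004]
contact_force: [-0.3, -0.3, 0.1]
grip_width: 0.007
```

```bash
python3 - <<'E'
from h import *
d,P=cap('side','3.png');m=masks(d['color']);u=np.array([.285,-.9586]);hub=np.array([.5717,.144])
r=P[m['red']&(P[...,2]>.1)]; s=(r[:,:2]-hub)@u
for lo in range(-145,0,15):
    k=(s*1000>=lo)&(s*1000<lo+15)
    if k.sum(): print(lo,k.sum(),np.median(r[k,2]).round(4))
y=P[m['yellow']&(P[...,2]>.2)];yr=cv2.minAreaRect(y[:,:2].astype('float32')*1000);print(yr,y[:,2].max())
bar=np.array([.626,-.0388])
print('above bar',totool([*bar,.32]))
cv2.imwrite('pics/3.png',cv2.resize(d['color'][60:200,230:430],(800,560),interpolation=2)[...,::-1])
E
```

```text
-145 4 0.1321
-130 18 0.1388
-115 16 0.1437
-100 4 0.1472
-85 4 0.163
-70 5 0.1678
-55 13 0.1722
-40 11 0.1778
-25 18 0.1823
-10 26 0.1772
((626.5340576171875, -40.8780517578125), (63.08462905883789, 14.493563652038574), 16.245084762573242) 0.2804788215948244
above bar [-184.8 -257.7    3.2]
```

View pics/3.png

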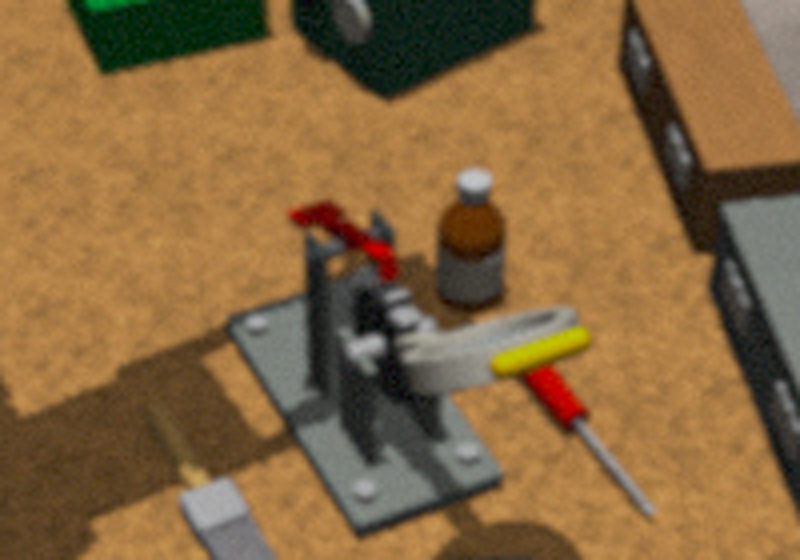

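The pawl tilts about 0.33 rad, with the tail low (~0.138 m) and the nose up (~0.182 m). The tab is at (315,213) in the crop, and the arm is still up. I now move above the bar.

Emit:
servo_tool --series '[{"x": -20, "y": -28, "z": 0, "ax": 0, "ay": 0, "az": 0, "claw": -1}, {"x": -41, "y": -57, "z": 0, "ax": 0, "ay": 0, "az": 0, "claw": -1}, {"x": -62, "y": -86, "z": 0, "ax": 0, "ay": 0, "az": 0, "claw": -1}, {"x": -83, "y": -115, "z": 0, "ax": 0, "ay": 0, "az": 0, "claw": -1}, {"x": -104, "y": -144, "z": 0, "ax": 0, "ay": 0, "az": 0, "claw": -1}, {"x": -125, "y": -173, "z": 0, "ax": 0, "ay": 0, "az": 0, "claw": -1}, {"x": -146, "y": -202, "z": 0, "ax": 0, "ay": 0, "az": 0, "claw": -1}, {"x": -167, "y": -231, "z": 0, "ax": 0, "ay": 0, "az": 0, "claw": -1}, {"x": -185, "y": -258, "z": 0, "ax": 0, "ay": 0, "az": 0, "claw": -1}, {"x": -185, "y": -258, "z": 0, "ax": 0, "ay": 0, "az": 0, "claw": -1}]'

```text
clock: 4.55
tcp_pos: [0.6262, -0.0446, 0.32]
tcp_rot: [-0.526, -3.094, 0.002]
contact_force: [-1.0, -0.2, 0.2]
grip_width: 0.006
```

```bash
python3 - <<'E'
from h import *
u=np.array([.285,-.9586]);hub=np.array([.5717,.144])
for e in (.70,.6,.5,.4,.3,.2,.1,.05,0,-.02):
    p=hub+.25*np.cos(e)*u; print(e,totool([*p,.118+.25*np.sin(e)]))
print(manip.sense()['tcp_pos'])
E
```

```text
0.7 [ 1.7  5.1 41. ]
0.6 [-7.2 -7.1 60.9]
0.5 [-14.9 -17.7  82.2]
0.4 [-21.3 -26.4 104.7]
0.3 [-26.4 -33.3 128.2]
0.2 [-30.1 -38.3 152.4]
0.1 [-32.4 -41.3 177.1]
0.05 [-32.9 -42.  189.5]
0 [-33.2 -42.2 202. ]
-0.02 [-33.1 -42.2 207. ]
[ 0.62624818 -0.04461963  0.32004471]
```

Emit:
servo_tool --series '[{"x": 0, "y": 0, "z": 8, "ax": 0, "ay": 0, "az": 0, "claw": -1}, {"x": 0, "y": 0, "z": 18, "ax": 0, "ay": 0, "az": 0, "claw": -1}, {"x": 0, "y": 0, "z": 28, "ax": 0, "ay": 0, "az": 0, "claw": -1}, {"x": 0, "y": 0, "z": 30, "ax": 0, "ay": 0, "az": 0, "claw": -1}, {"x": 0, "y": 0, "z": 30, "ax": 0, "ay": 0, "az": 0, "claw": -1}, {"x": 0, "y": 0, "z": 30, "ax": 0, "ay": 0, "az": 0, "claw": -1}]'

```text
clock: 5.05
tcp_pos: [0.6257, -0.0385, 0.2928]
tcp_rot: [-0.519, -3.098, -0.0]
contact_force: [-0.1, -0.3, 0.4]
grip_width: 0.006
```

```bash
python3 - <<'E'
from h import *
u=np.array([.285,-.9586]);hub=np.array([.5717,.144])
for e in (.70,.65,.6,.55,.5,.45,.4,.35,.3,.25,.2,.15,.1,.05,0,-.02):
    p=hub+.25*np.cos(e)*u; print(e,totool([*p,.118+.25*np.sin(e)]))
print(manip.sense()['tcp_pos'],manip.sense()['contact_force'])
d,P=cap('side')
cv2.imwrite('pics/4.png',cv2.resize(d['color'][60:200,270:470],(800,560),interpolation=2)[...,::-1])
E
```

```text
0.7 [-0.7 -0.6 13.7]
0.65 [-5.3 -6.9 23.5]
0.6 [ -9.5 -12.9  33.6]
0.55 [-13.5 -18.4  44.1]
0.5 [-17.1 -23.5  54.9]
0.45 [-20.5 -28.1  66. ]
0.4 [-23.5 -32.3  77.4]
0.35 [-26.1 -36.   89. ]
0.3 [-28.5 -39.3 100.9]
0.25 [-30.4 -42.1 112.9]
0.2 [-32.1 -44.3 125.1]
0.15 [-33.3 -46.1 137.4]
0.1 [-34.3 -47.4 149.8]
0.05 [-34.8 -48.1 162.3]
0 [-35.  -48.4 174.8]
-0.02 [-35.  -48.3 179.8]
[ 0.62567927 -0.03853274  0.29276743] [-0.13985866 -0.33613302  0.3720589 ]
```

View pics/4.png

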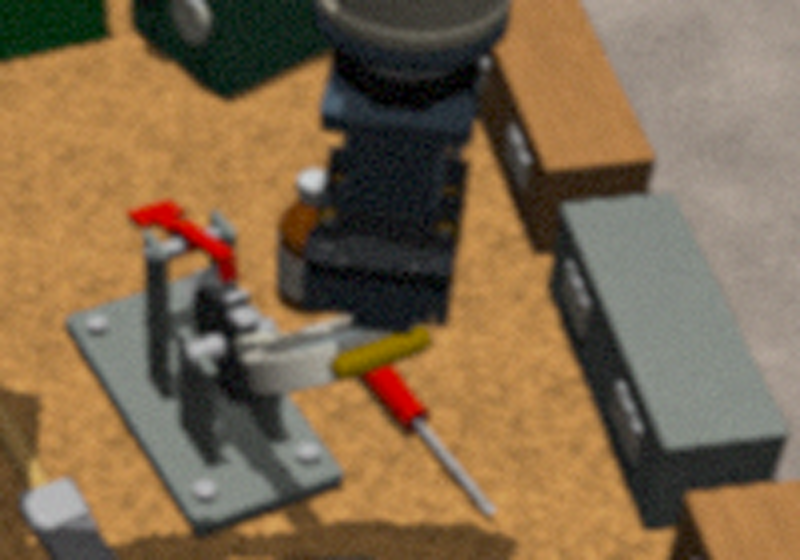

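The fingertips are at (400,315), just above the bar at (380,350). I push along the arc.

Emit:
servo_tool --series '[{"x": 0, "y": 0, "z": 8, "ax": 0, "ay": 0, "az": 0, "claw": -1}, {"x": -1, "y": -1, "z": 14, "ax": 0, "ay": 0, "az": 0, "claw": -1}, {"x": -3, "y": -4, "z": 18.5, "ax": 0, "ay": 0, "az": 0, "claw": -1}, {"x": -5, "y": -7, "z": 23.5, "ax": 0, "ay": 0, "az": 0, "claw": -1}, {"x": -7.5, "y": -10, "z": 28.5, "ax": 0, "ay": 0, "az": 0, "claw": -1}, {"x": -9.5, "y": -13, "z": 33.5, "ax": 0, "ay": 0, "az": 0, "claw": -1}, {"x": -11.5, "y": -15.5, "z": 39, "ax": 0, "ay": 0, "az": 0, "claw": -1}, {"x": -13.5, "y": -18.5, "z": 44, "ax": 0, "ay": 0, "az": 0, "claw": -1}, {"x": -15.5, "y": -21, "z": 49.5, "ax": 0, "ay": 0, "az": 0, "claw": -1}, {"x": -17, "y": -23.5, "z": 55, "ax": 0, "ay": 0, "az": 0, "claw": -1}]'

```text
clock: 5.93
tcp_pos: [0.6346, -0.068, 0.2376]
tcp_rot: [0.521, 3.097, -0.001]
contact_force: [1.5, -1.6, 5.4]
grip_width: 0.006
```

Emit:
servo_tool --series '[{"x": -2, "y": -2.5, "z": 5.5, "ax": 0, "ay": 0, "az": 0, "claw": -1}, {"x": -3.5, "y": -4.5, "z": 11, "ax": 0, "ay": 0, "az": 0, "claw": -1}, {"x": -5, "y": -7, "z": 17, "ax": 0, "ay": 0, "az": 0, "claw": -1}, {"x": -6.5, "y": -9, "z": 22.5, "ax": 0, "ay": 0, "az": 0, "claw": -1}, {"x": -8, "y": -11, "z": 28, "ax": 0, "ay": 0, "az": 0, "claw": -1}, {"x": -9, "y": -12.5, "z": 34, "ax": 0, "ay": 0, "az": 0, "claw": -1}, {"x": -10, "y": -14, "z": 40, "ax": 0, "ay": 0, "az": 0, "claw": -1}, {"x": -11.5, "y": -16, "z": 46, "ax": 0, "ay": 0, "az": 0, "claw": -1}, {"x": -12.5, "y": -17, "z": 52, "ax": 0, "ay": 0, "az": 0, "claw": -1}, {"x": -13.5, "y": -18.5, "z": 58, "ax": 0, "ay": 0, "az": 0, "claw": -1}]'

```text
clock: 6.77
tcp_pos: [0.6414, -0.0902, 0.1797]
tcp_rot: [0.521, 3.097, -0.002]
contact_force: [1.9, -3.6, 6.0]
grip_width: 0.006
```

Emit:
servo_tool --series '[{"x": -1, "y": -1.5, "z": 6, "ax": 0, "ay": 0, "az": 0, "claw": -1}, {"x": -1.5, "y": -2.5, "z": 12, "ax": 0, "ay": 0, "az": 0, "claw": -1}, {"x": -2.5, "y": -3.5, "z": 18, "ax": 0, "ay": 0, "az": 0, "claw": -1}, {"x": -3, "y": -4.5, "z": 24, "ax": 0, "ay": 0, "az": 0, "claw": -1}, {"x": -3.5, "y": -5, "z": 30, "ax": 0, "ay": 0, "az": 0, "claw": -1}, {"x": -4, "y": -5.5, "z": 37, "ax": 0, "ay": 0, "az": 0, "claw": -1}, {"x": -4, "y": -6, "z": 44, "ax": 0, "ay": 0, "az": 0, "claw": -1}, {"x": -4.5, "y": -6, "z": 50, "ax": 0, "ay": 0, "az": 0, "claw": -1}, {"x": -4.5, "y": -6.5, "z": 56, "ax": 0, "ay": 0, "az": 0, "claw": -1}, {"x": -4.5, "y": -6.5, "z": 58, "ax": 0, "ay": 0, "az": 0, "claw": -1}]'

```text
clock: 7.6
tcp_pos: [0.6427, -0.0963, 0.1207]
tcp_rot: [-0.52, -3.097, -0.001]
contact_force: [2.0, -2.4, 3.9]
grip_width: 0.003
```

Emit:
servo_tool --series '[{"x": 0, "y": 0, "z": 1.5, "ax": 0, "ay": 0, "az": 0, "claw": -1}, {"x": 0, "y": 0, "z": 3, "ax": 0, "ay": 0, "az": 0, "claw": -1}, {"x": 0, "y": 0, "z": 4, "ax": 0, "ay": 0, "az": 0, "claw": -1}, {"x": 0, "y": 0, "z": 5, "ax": 0, "ay": 0, "az": 0, "claw": -1}, {"x": 0, "y": 0, "z": 5, "ax": 0, "ay": 0, "az": 0, "claw": -1}, {"x": 0, "y": 0, "z": 5, "ax": 0, "ay": 0, "az": 0, "claw": -1}]'

```text
clock: 8.1
tcp_pos: [0.6429, -0.0964, 0.1178]
tcp_rot: [0.52, 3.098, -0.0]
contact_force: [-3.7, -0.9, 14.2]
grip_width: 0.006
```

The bar top is at 0.118 m, as expected, and the force is rising, so the arm is on its bottom stop. I hold briefly, then retreat straight up.

Emit:
servo_tool --series '[{"x": 0, "y": 0, "z": 0.5, "ax": 0, "ay": 0, "az": 0, "claw": -1}, {"x": 0, "y": 0, "z": 0.5, "ax": 0, "ay": 0, "az": 0, "claw": -1}, {"x": 0, "y": 0, "z": -3, "ax": 0, "ay": 0, "az": 0, "claw": -1}, {"x": 0, "y": 0, "z": -10, "ax": 0, "ay": 0, "az": 0, "claw": -1}, {"x": 0, "y": 0, "z": -30, "ax": 0, "ay": 0, "az": 0, "claw": -1}, {"x": 0, "y": 0, "z": -60, "ax": 0, "ay": 0, "az": 0, "claw": -1}, {"x": 0, "y": 0, "z": -95, "ax": 0, "ay": 0, "az": 0, "claw": -1}, {"x": 0, "y": 0, "z": -125, "ax": 0, "ay": 0, "az": 0, "claw": -1}, {"x": 0, "y": 0, "z": -140, "ax": 0, "ay": 0, "az": 0, "claw": -1}, {"x": 0, "y": 0, "z": -140, "ax": 0, "ay": 0, "az": 0, "claw": -1}]'

```text
clock: 8.93
tcp_pos: [0.6445, -0.0966, 0.2613]
tcp_rot: [0.519, 3.092, -0.0]
contact_force: [1.1, 0.2, 0.4]
grip_width: 0.01
```

```bash
python3 - <<'E'
from h import *
d,P=cap('side','5.png');m=masks(d['color']);u=np.array([.285,-.9586]);hub=np.array([.5717,.144])
g=m['red']&(P[...,2]>.1); r=P[g]; s=(r[:,:2]-hub)@u
for lo in (-145,-130,-115,-40,-25,-10):
    k=(s*1000>=lo)&(s*1000<lo+15)
    if k.sum(): print(lo,k.sum(),np.median(r[k,2]).round(4))
y=P[m['yellow']&(P[...,2]>.06)];yr=cv2.minAreaRect(y[:,:2].astype('float32')*1000);print(yr,np.median(y[:,2]),y[:,2].max(),'reach',np.linalg.norm(np.array(yr[0])/1000-hub))
s=manip.sense();print(s['tcp_pos'],s['contact_force'])
E
```

```text
-145 3 0.1332
-130 27 0.1371
-115 17 0.1418
-40 14 0.1783
-25 16 0.183
-10 21 0.1771
((638.1402587890625, -93.9393081665039), (44.88666915893555, 59.59365463256836), 64.16621398925781) 0.1167919718750895 0.12336644083039283 reach 0.2470413373480481
[ 0.64370163 -0.09651737  0.25889096] [-0.0273982  -0.70032307 -0.81441577]
```

View pics/5.png

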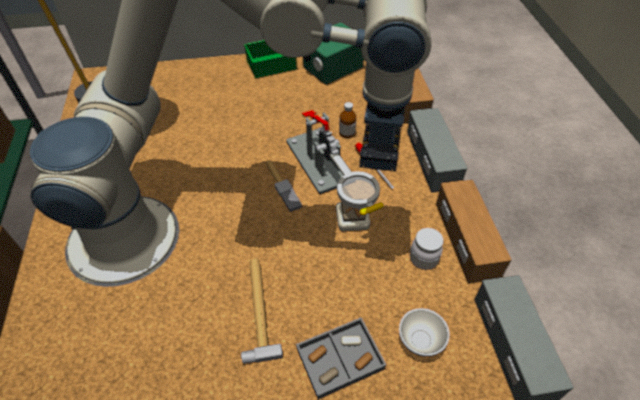

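The lens is level over the fossil: the ring is at (357,188), the bar at (371,209), and the bar's top is at about 0.117 m. The pawl is still tilted free and the loose items are where they were. The gripper is clear, so I hand the job in.

```bash
python3 -c "
from workcell import manip
print(manip.sign_off())"
```

```text
the job is handed in; nothing more can be done
None
```

The lens arm is down level over the fossil with the pawl still free. I handed the job in at about 9 s on the robot's clock, well inside the 51 s limit.

- **Pawl:** I pressed the red tab with closed fingers until it reached its stop at 22 N. The images put it at about 0.33 rad, and it was still tilted free after the arm came down.
- **Lens arm:** I pushed the yellow bar down its arc with about 4 to 7 N until it met the bottom stop at 14 N. The fingertip stopped at 117.8 mm against 118 mm expected. After I lifted off, the images showed the bar's top at about 117 mm and 247 mm from the hub, where 250 mm is nominal.
- **Other things on the bench:** in the last side picture the loose items looked to be where they started. I judged this by eye and did not measure each one. The gripper was clear of everything, about 140 mm above the bar.

No checks failed. The last yellow mask gave a rectangle wider than the bar, probably from stray pixels, so its 247 mm is rough.

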